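# Hold a heat sink against the sprung stop

### The arm

A 7-joint arm with a two-finger parallel gripper is mounted at the origin on the work surface. World frame = base frame: x ahead of the robot, y to its left, z up, the work surface at z = 0. Lengths are in m, angles in rad, forces in N, time in s.
With the tool pointing down it reaches from about 0.4 to 0.85 m from the base axis. Payload 10.4 kg.
Tool frame: the origin (TCP) lies midway between the tips of the shut fingers; the grasp point (between the pads) lies 19 mm behind it; y points along the fingers, x is the direction in which the jaws open and shut, and the axes are right-handed (so a half turn about y gives the same grasp; the last joint's range is limited). The gripper opens to 87 mm and grips with 3 to 60 N. Pads are 19 mm wide; open, the fingers measure 117 mm over their backs; the gripper's body (75 mm by 190 mm) begins 51 mm behind the grasp point.
Start: joints at [-1.251, 0.332, -0.065, 1.46, 0.022, 1.35, -0.088], TCP at [0.21, 0.589, 0.223] pointing down, gripper open.
Joint ranges: [-2.6, 2.6], [-0.5, 2.12], [-1.47, 1.34], [0.16, 2.42], [-1.27, 4.41], [0.06, 2.06], [-2.6, 2.6]. Speed limits (rad/s): [2.22, 2.22, 2.79, 2.79, 3.14, 3.14, 3.14].

### API

Orientations are given as a unit quaternion [x, y, z, w].
In Python, from bench import * gives the robot as it stands.
- The arm moves only by the tool jog_arm, never from a script. Its argument "commands" is a list of rows, each an object with "translation": the shift along the world's x, y, z in mm, a list of three; "twist": the turn about the world's z in rad. A call has 1 to 20 rows; each row shifts and turns the commanded pose from where the row before left it; what a row does not reach is not made up. A row lasts 1/10 s, in which the tool goes at most 50 mm and 8.59 degrees, less where a joint would pass 70% of its speed; a pose out of reach is approached as far as the arm can. A call is refused whole if a number of a shift passes 50 or a number of a turn 0.15, either way. A call with a gripper value outside its range is refused whole. "grip" is the closure, from 0 (fully open) to 1 (shut), set as the call begins (left out, the last holds). The fingers move at their own pace and stop on an object; "grip_force" is the grip in N (left out, the last holds). Time passes only in rows, so rows that do not move let the fingers close. It gives the time, the measured TCP pose, the force and the opening at its end, in the units of the state.
- read_state(): the state, without advancing time (a new reading comes with each control period).
- camera(name): name is "scene" or "top" or "wrist"; returns a dict with "img" (420x560x3 uint8, red, green, blue), "fx", "fy", "cx", "cy" (pixels), "cam_to_world" (4x4, takes a point from camera to world coordinates). Camera axes: x right, y down, z forward; pixel columns grow to the right and rows downward; lengths in m; the calibration is good to about 2 mm. A picture is of the moment at which its call begins. There is no depth.
- close_job(): hands the job in, once; it reports no verdict.
The state is a dict: "time": time; "joint_positions": joint angles; "joint_vel": joint speeds; "joint_torque": joint torques, N m; "ee_pos": TCP position; "eef_rot": TCP orientation; "ft_force": force on the tool from outside, world axes, zero at the start; "torque": the same for the moment, N m; "width": finger opening in m.
Only numpy, scipy, OpenCV 4.12 (cv2) and the standard library are available. Lean on these libraries where they do the work, as an engineer would, in place of code of your own. Each camera call takes 0.05 s, during which the arm holds its last target.

### The job

Swing the raised stop bar of the assembly fixture down until it rests in its catch; then take the larger of the two finned heat sinks, set it flat on the fixture's bed with its fins up, and press its end squarely against the middle of the bar's sprung pad with a steady push of about 10 N (the pad then sits half-way in; never push it in to its end stop). Let the program finish while still holding it pressed there, so that a colleague can screw it down, and leave the other things on the bench where they are.

Things in the scene. Friction and masses are not known exactly. Their poses are not given: they have to be found in the camera images.
- fixture: Assembly fixture, fixed to the bench: grey bed plate 12 mm thick, x -100 to +130, y +-125 mm. Origin on the bench under the part's place (y = 0, between scribed lines 29 mm either side). x points level to the stop bar, z up. The closed bar lies along y at x = 95 mm; hinge ears at y = +100 (48 mm above the bench), catch cheeks at y = -98 (44 mm above the bench).
- stop_bar (a joint): Hinge angle of the steel stop bar (16 mm wide, 22 mm high, 209 mm long from the hinge). 0 = level, resting in its catch; grows as the free end rises, up to 1.3 rad. It starts raised by 0.5 to 0.95 rad. Stiff hinge: it stays where it is left; pushing it down at the thumb plate takes under 3 N.
- bar_hinge (a point): Point on the hinge axis of the stop bar, in fixture coordinates (95, 100, 32) mm. The axis runs along the fixture's x; the closed bar runs from here along the fixture's -y, and the free end swings in the fixture's y-z plane.
- bar_thumb (a point): Centre of the top face of the thumb plate, a dark 36 x 36 x 5 mm steel plate on the bar's upper side near its free end: 150 mm along the bar from the hinge and 16 mm above the bar's centre line (square to the bar). Push here to swing the bar down. At closed it is 48 mm above the bench.
- pad (a joint): How far the sprung pad is pushed in (m), along the fixture's +x: 0 free, 0.020 at its end stop. Springs give 1 N per mm, so 0.010 is a push of 10 N. No preload.
- pad_plate: The sprung pad carried by the stop bar on two guide pins: a black plastic plate 12 mm thick, 74 mm wide, 30 mm high, on the bar's -x side. Origin at the centre of its front face, which looks along the fixture's -x; with the bar closed and the pad free it is at fixture (45, 0, 32) mm and the plate spans 17 to 47 mm above the bench.
- heatsink: The larger heat sink, bare aluminium, 90 mm long (x, along the fins), 50 mm wide (y), 45 mm high, 0.24 kg (varies by a fifth); an 8 mm base with 7 upright fins, the outer two flush with the long sides. Origin at the centre of its underside, z up; both ends are alike. Loose on the bench, fins up.
- small_sink: The smaller heat sink, a similar finned aluminium piece, 40 x 40 x 25 mm; origin at the centre of its underside. Not for this job.
- meter: Handheld multimeter lying on the bench, 180 x 88 x 48 mm; origin at the centre of its underside, long axis x.
- driver: Screwdriver lying on the bench along its x.
- tee: Small steel T connector, 36 x 28 x 15 mm.
- screw_jar: Clear jar with white cap, 48 mm across, 58 mm high; origin at the centre of its underside.
- end_plate: Aluminium end plate 70 x 110 x 6 mm with two black knobs, 18 mm high overall; origin at the centre of its underside.

How it is judged:
On the way, in this order (a step that is already met when the one before it is completed fails the run):
1. the stop bar is down in its catch (value of joint stop_bar below 0.04 rad), for 0.3 s.
2. the larger heat sink, flat on the bed and square, is pressed against the pad with 6 to 14 N (value of joint stop_bar below 0.04 rad and contact force between heatsink and pad_plate between 6 and 14 N and contact force between the fingers and heatsink above 3 N and angle between the x axis of heatsink and the x axis of fixture, either way round below 0.1 rad and angle between heatsink's own z axis and vertical below 0.1 rad and y of heatsink in the frame of fixture between -0.01 and 0.01 m and z of heatsink in the frame of fixture between 0.009 and 0.016 m), for 0.5 s.
At the end, for the whole second after the job is handed in: The bar is in its catch (under 0.04 rad); the fingers hold the larger heat sink at rest, flat on the bed (underside within 4 mm of it, tilt under 0.1 rad), square to the fixture within 0.1 rad, centred within 10 mm, pressed on the pad with 6 to 14 N (all of step 2 and linear speed of heatsink below 0.01 m/s); the arm keeps its last pose, push and grip.
It fails at once if the sprung pad is pushed in to its end stop (value of joint pad above 0.0192 m).
It fails at once if another thing on the bench is moved by more than 30 mm (distance of any of small_sink, meter, driver, tee, screw_jar, end_plate from where it was at the start of the episode above 0.03 m).
It also fails if it takes over 58 s, if anything falls off the work surface, if the arm or the gripper's body presses on something with over 40 N, if the wrist force passes 120 N, or if a joint passes its speed limit or range.

## Working session

There is one attempt and no reset: what is moved stays moved. The work goes in short steps, Python scripts to look and compute and a tool call to move; the robot and the scene stay as the last step left them, time stands still between calls to the robot, and variables do not carry over. Pictures are saved under pics/ and viewed, and the job is handed in when it is done.

Besides the shell and the picture viewer there is one more tool, called as name(argument=value, ...), one argument or row to a line, values as JSON. jog_arm: Moves the arm, as the interface text tells. Its arguments: {"type":"object","properties":{"commands":{"type":"array"},"grip":{"type":"number"},"grip_force":{"type":"number"}},"required":["commands"]}

```bash
mkdir -p pics; ls
python3 - <<'E'
from bench import *
import cv2,json,numpy as np,pickle
s=read_state(); print({k:np.round(v,4).tolist() for k,v in s.items()})
D={}
for n in("scene","top","wrist"):
    c=camera(n); D[n]=c
    cv2.imwrite(f"pics/{n}0.png",c["img"][:,:,::-1]); print(n,c["fx"],c["fy"],c["cx"],c["cy"],np.round(c["cam_to_world"],4).tolist())
pickle.dump(D,open("d0.pkl","wb"))
E
```

```text
pics
{'time': 0.0, 'joint_positions': [-1.2506, 0.3329, -0.0647, 1.4609, 0.0216, 1.3499, -0.0885], 'joint_vel': [0.0003, -0.0006, -0.0003, -0.0014, -0.0007, -0.0002, -0.0012], 'joint_torque': [-0.0007, -62.3261, 0.024, -38.9891, -0.0615, 0.0399, 0.0001], 'ee_pos': [0.21, 0.5883, 0.2218], 'eef_rot': [0.5783, 0.407, -0.4078, -0.5776], 'ft_force': [-0.1805, 0.1287, -0.0415], 'torque': [-0.0009, 0.0575, -0.0033], 'width': 0.0874}
scene 418.6979698438132 418.6979698438132 272.2437554189211 206.92605923315452 [[0.676, 0.5628, -0.4756, 1.1001], [0.7367, -0.5306, 0.4192, -0.4767], [-0.0164, -0.6338, -0.7733, 0.9098], [0.0, 0.0, 0.0, 1.0]]
top 478.6796735447588 478.6796735447588 275.8549517701101 212.14743765371423 [[-0.0133, -0.9918, 0.1272, 0.3776], [-0.9999, 0.0136, 0.001, 0.0077], [-0.0027, -0.1271, -0.9919, 1.5726], [0.0, 0.0, 0.0, 1.0]]
wrist 294.4502960841512 294.4502960841512 281.52355424123243 212.00643097928514 [[0.3361, 0.9003, 0.2765, 0.1331], [0.9418, -0.3207, -0.1007, 0.617], [-0.002, 0.2942, -0.9557, 0.3836], [0.0, 0.0, 0.0, 1.0]]
```

View pics/scene0.png

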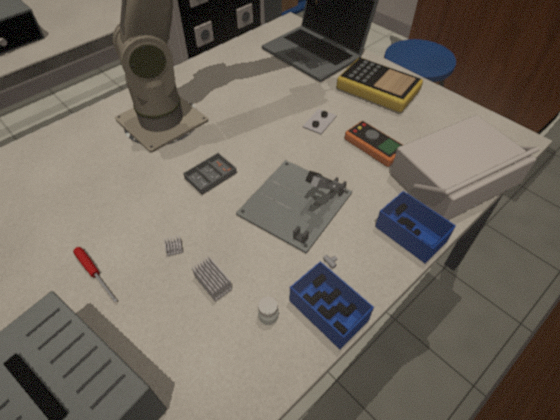

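View pics/top0.png

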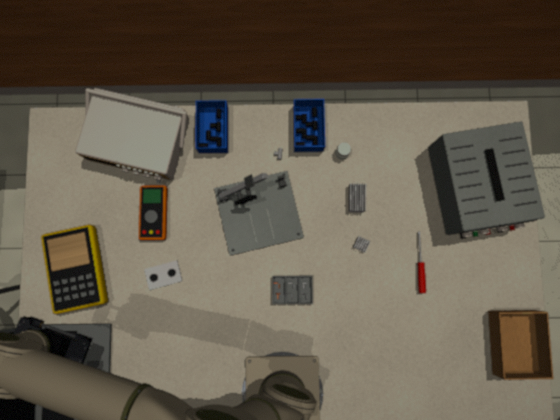

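View pics/wrist0.png

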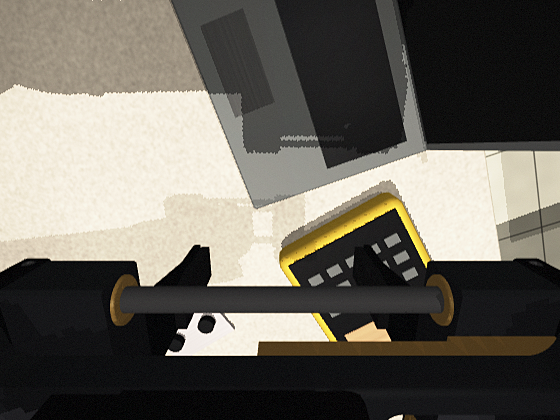

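```bash
cat > h.py <<'E'
import numpy as np,cv2,pickle
def ray(c,u,v):
    M=np.array(c["cam_to_world"]); d=M[:3,:3]@np.array([(u-c["cx"])/c["fx"],(v-c["cy"])/c["fy"],1]); return M[:3,3],d
def onz(c,u,v,z):
    o,d=ray(c,u,v); return o+d*(z-o[2])/d[2]
def proj(c,p):
    M=np.array(c["cam_to_world"]); q=M[:3,:3].T@(np.array(p)-M[:3,3]); return np.array([c["fx"]*q[0]/q[2]+c["cx"],c["fy"]*q[1]/q[2]+c["cy"]])
def crop(c,x0,x1,y0,y1,k,name):
    im=c["img"][y0:y1,x0:x1,::-1]; im=np.clip(im.astype(float)*1.5,0,255).astype(np.uint8)
    cv2.imwrite(name,cv2.resize(im,None,fx=k,fy=k,interpolation=cv2.INTER_CUBIC))
E
python3 - <<'E'
from h import *
D=pickle.load(open("d0.pkl","rb"))
crop(D["top"],200,380,140,265,4,"pics/ct0.png")
crop(D["scene"],150,360,150,310,3.7,"pics/cs0.png")
E
```

```text
(no output)
```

View pics/ct0.png

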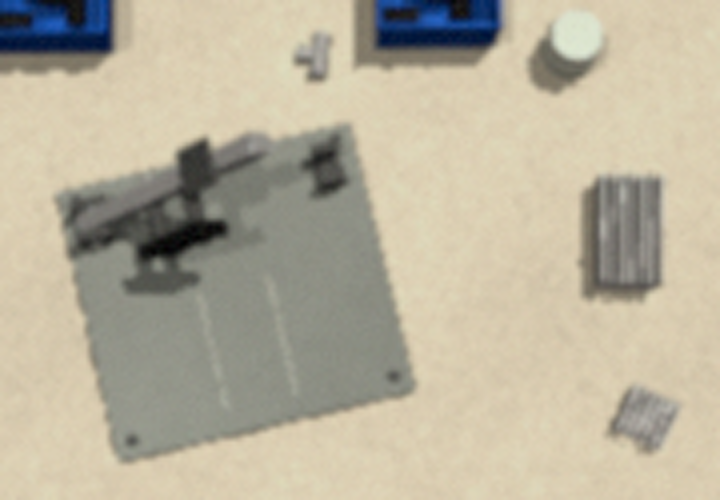

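View pics/cs0.png

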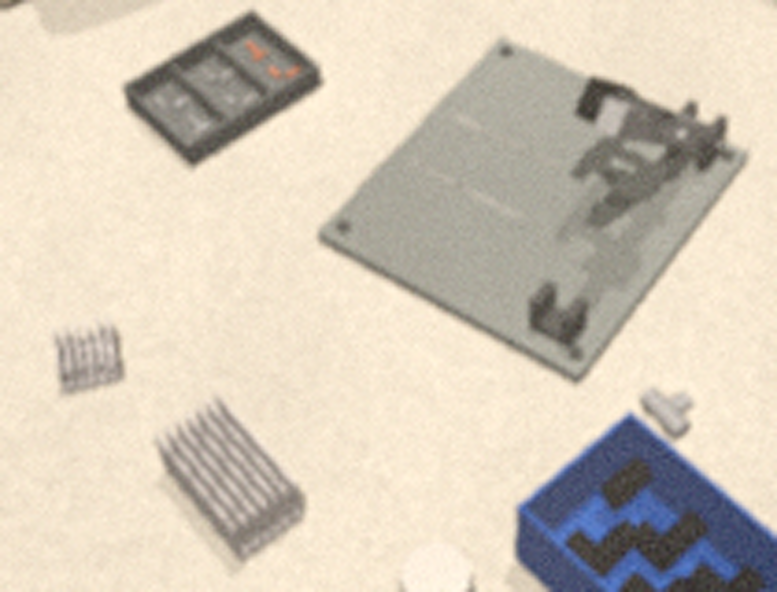

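Run:
```python
from h import *
D=pickle.load(open("d0.pkl","rb"));c=D["top"]
hsv=cv2.cvtColor(c["img"],cv2.COLOR_RGB2HSV)
print("bed",hsv[220,250],"bench",hsv[235,320],"sink",hsv[198,357])
m=((hsv[:,:,1]<52)).astype(np.uint8)*255
m[:165]=0;m[265:]=0;m[:,:205]=0;m[:,380:]=0
m=cv2.morphologyEx(m,cv2.MORPH_OPEN,np.ones((3,3)))
cv2.imwrite("pics/m0.png",m)
for k in cv2.findContours(m,cv2.RETR_EXTERNAL,cv2.CHAIN_APPROX_NONE)[0]:
    a=cv2.contourArea(k)
    if a<60: continue
    z=0.012 if a>2000 else 0.04
    P=np.array([onz(c,u,v,z)[:2] for u,v in k[:,0,:]],np.float32)*1000
    r=cv2.minAreaRect(P); print(a,k[:,0].mean(0),r,cv2.boxPoints(r).round(1).tolist())
T=[(57,197),(350,125),(413,392),(122,460)]
Q=np.array([onz(c,200+u/4,140+v/4,.012)[:2] for u,v in T]); print(Q, [np.linalg.norm(Q[i]-Q[(i+1)%4]) for i in range(4)])
H=[(597,175),(662,177),(658,288),(597,285)]
Q=np.array([onz(c,200+u/4,140+v/4,.045)[:2] for u,v in H]); print(Q, [np.linalg.norm(Q[i]-Q[(i+1)%4]) for i in range(4)],Q.mean(0))
```

```text
bed [ 37  23 101] bench [ 20  49 146] sink [15 18 84]
17219.0 [292.00181818 214.58      ] ((571.209228515625, -44.145660400390625), (579.1445922851562, 327.8523254394531), 89.19976043701172) [[403.29998779296875, -331.3999938964844], [731.0999755859375, -336.0], [739.2000122070312, 243.10000610351562], [411.29998779296875, 247.6999969482422]]
[[ 0.65680089  0.2120464 ]
 [ 0.71412163 -0.031257  ]
 [ 0.49135558 -0.07900607]
 [ 0.43923891  0.15855424]] [np.float64(0.24996442117377093), np.float64(0.22782599877664694), np.float64(0.24320988978472188), np.float64(0.2240415778746396)]
[[ 0.66292971 -0.22984095]
 [ 0.6605553  -0.28241006]
 [ 0.56998697 -0.27582983]
 [ 0.57308976 -0.22689113]] [np.float64(0.05262270623729692), np.float64(0.0908070609376796), np.float64(0.049036957599826916), np.float64(0.08988835502727985)] [ 0.61664044 -0.25374299]
```

View pics/m0.png

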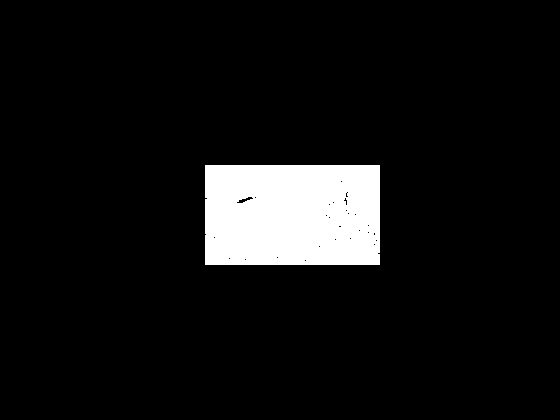

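Run:
```python
from h import *
D=pickle.load(open("d0.pkl","rb"))
for n in("top","scene"):
  c=D[n]
  im=cv2.GaussianBlur(c["img"],(3,3),0); hsv=cv2.cvtColor(im,cv2.COLOR_RGB2HSV)
  m=((hsv[:,:,1]<38)&(hsv[:,:,2]<125)).astype(np.uint8)*255
  if n=="top": m[:165]=0;m[265:]=0;m[:,:205]=0;m[:,380:]=0
  else: m[:150]=0;m[310:]=0;m[:,:150]=0;m[:,360:]=0
  m=cv2.morphologyEx(m,cv2.MORPH_CLOSE,np.ones((3,3)))
  cv2.imwrite(f"pics/m1{n}.png",m)
  for k in cv2.findContours(m,cv2.RETR_EXTERNAL,cv2.CHAIN_APPROX_NONE)[0]:
    a=cv2.contourArea(k)
    if a<60: continue
    z=0.012 if a>2000 else 0.045
    P=np.array([onz(c,u,v,z)[:2] for u,v in k[:,0,:]],np.float32)*1000
    r=cv2.minAreaRect(P); print(n,a,k[:,0].mean(0).round(),np.round(r[0],1),np.round(r[1],1),r[2],cv2.boxPoints(r).round(0).tolist())
```

```text
top 142.5 [361. 244.] [ 467.3 -261. ] [42.4 40.3] 62.35304260253906 [[440.0, -270.0], [475.0, -289.0], [495.0, -252.0], [459.0, -233.0]]
top 441.0 [357. 197.] [ 616.2 -251.7] [54.9 92.4] 87.88006591796875 [[569.0, -277.0], [661.0, -281.0], [663.0, -226.0], [571.0, -223.0]]
top 5210.0 [258. 213.] [583.3  68.1] [241.1 250.8] 12.82240104675293 [[438.0, 164.0], [494.0, -81.0], [729.0, -27.0], [673.0, 217.0]]
scene 70.0 [343. 307.] [887.5 -87.3] [53.7 12.1] 47.009639739990234 [[865.0, -103.0], [874.0, -111.0], [910.0, -72.0], [901.0, -64.0]]
scene 208.0 [322. 296.] [ 841.4 -103.1] [83.5 29.4] 57.681396484375 [[807.0, -131.0], [831.0, -146.0], [876.0, -76.0], [851.0, -60.0]]
scene 74.0 [319. 280.] [804.6 -77.3] [33.1 16.6] 89.25685119628906 [[796.0, -94.0], [813.0, -94.0], [813.0, -61.0], [797.0, -61.0]]
scene 785.0 [212. 280.] [ 633.6 -258.9] [ 55. 100.] 87.70462036132812 [[583.0, -284.0], [682.0, -288.0], [685.0, -233.0], [585.0, -229.0]]
scene 116.5 [174. 248.] [ 496.8 -274.2] [39.3 40.1] 58.54592514038086 [[469.0, -281.0], [504.0, -301.0], [524.0, -268.0], [490.0, -247.0]]
scene 5554.0 [297. 204.] [577.   75.8] [228.8 272.9] 12.936518669128418 [[435.0, 183.0], [496.0, -83.0], [719.0, -32.0], [658.0, 234.0]]
scene 1066.0 [210. 172.] [349.5 -50.4] [132.6 103. ] 89.44612884521484 [[297.0, -116.0], [400.0, -117.0], [402.0, 15.0], [299.0, 16.0]]
```

View pics/m1top.png

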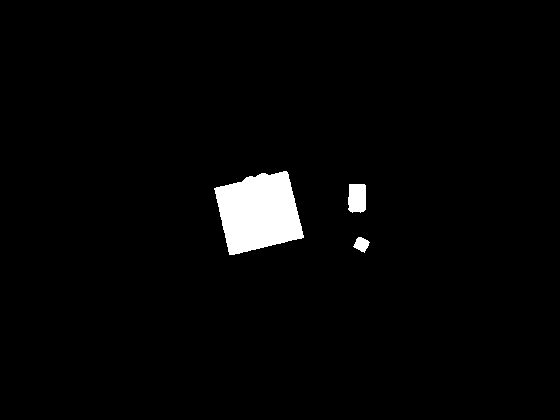

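```bash
cat >> h.py <<'E'
PSI=0.225; O=np.array([.562,.0625,0])
def RF(psi=None):
    a=PSI if psi is None else psi
    return np.array([[np.cos(a),-np.sin(a),0],[np.sin(a),np.cos(a),0],[0,0,1]])
def f2w(p): return O+RF()@(np.array(p)/1000)
def w2f(p): return RF().T@(np.array(p)-O)*1000
E
python3 - <<'E'
from h import *
from bench import read_state
from scipy.spatial.transform import Rotation as R
D=pickle.load(open("d0.pkl","rb"))
def onx(c,u,v,x):
    o,d=ray(c,u,v); n=RF()[:,0]; t=(x/1000-n@(o-O))/(n@d); return w2f(o+t*d)
print("thumb top",onx(D["top"],200+195/4,140+162/4,95), "bar end top",onx(D["top"],200+258/4,140+142/4,95))
print("thumb scene", onx(D["scene"],150+615/3.7,150+113/3.7,95),onx(D["scene"],150+597/3.7,150+105/3.7,95))
for th in np.arange(.5,1,.05):
    s,c_=np.sin(th),np.cos(th); P=[95,100-150*c_+16*s,32+150*s+16*c_]; E=[95,100-209*c_+11*s,32+209*s+11*c_]
    print(round(th,2),np.round(P),"top",((proj(D["top"],f2w(P))-[200,140])*4).round(),((proj(D["top"],f2w(E))-[200,140])*4).round(),"scene",((proj(D["scene"],f2w(P))-[150,150])*3.7).round(),((proj(D["scene"],f2w(E))-[150,150])*3.7).round())
for n,k,s0,f in(("top",4,(200,140),0),("scene",3.7,(150,150),0)):
    print(n,[((proj(D[n],f2w(p))-s0)*k).round().tolist() for p in([130,125,12],[130,-125,12],[-100,-125,12],[-100,125,12])])
print(R.from_quat(read_state()["eef_rot"]).as_matrix().round(3))
E
```

```text
thumb top [ 95.           5.00816226 170.37745069] bar end top [ 95.         -43.72121088 187.95828546]
thumb scene [ 95.         -33.84704667 178.31359757] [ 95.         -59.34418032 208.36655958]
0.5 [ 95. -24. 118.] top [236. 166.] [304. 144.] scene [617. 165.] [576. 193.]
0.55 [ 95. -20. 124.] top [230. 166.] [296. 143.] scene [621. 155.] [581. 179.]
0.6 [ 95. -15. 130.] top [223. 166.] [288. 143.] scene [625. 145.] [587. 164.]
0.65 [ 95. -10. 136.] top [216. 166.] [280. 143.] scene [629. 135.] [593. 150.]
0.7 [ 95.  -4. 141.] top [209. 167.] [270. 143.] scene [634. 124.] [599. 135.]
0.75 [ 95.   1. 146.] top [202. 167.] [260. 143.] scene [639. 114.] [606. 120.]
0.8 [ 95.   7. 151.] top [194. 168.] [250. 143.] scene [644. 104.] [613. 105.]
0.85 [ 95.  13. 155.] top [186. 168.] [239. 144.] scene [649.  94.] [620.  90.]
0.9 [ 95.  19. 159.] top [177. 169.] [228. 145.] scene [654.  84.] [628.  75.]
0.95 [ 95.  26. 163.] top [169. 170.] [216. 146.] scene [659.  74.] [635.  60.]
top [[55.0, 192.0], [349.0, 122.0], [416.0, 391.0], [118.0, 463.0]]
scene [[746.0, 153.0], [575.0, 380.0], [311.0, 234.0], [497.0, 37.0]]
[[ 0.336 -0.    -0.942]
 [ 0.942 -0.001  0.336]
 [-0.001 -1.    -0.   ]]
```

jog_arm(
  commands=[
    {"translation": [30,-34,2],"twist": -0.07},
    {"translation": [30,-34,2],"twist": -0.07},
    {"translation": [30,-34,2],"twist": -0.07},
    {"translation": [30,-34,2],"twist": -0.07},
    {"translation": [30,-34,2],"twist": -0.07},
    {"translation": [30,-34,2],"twist": -0.07},
    {"translation": [30,-34,2],"twist": -0.07},
    {"translation": [30,-34,2],"twist": -0.07},
    {"translation": [30,-34,2],"twist": -0.07},
    {"translation": [30,-34,2],"twist": -0.07},
    {"translation": [30,-34,2],"twist": -0.07},
    {"translation": [30,-34,2],"twist": -0.07},
    {"translation": [30,-34,2],"twist": -0.07},
    {"translation": [30,-34,2],"twist": -0.07},
    {"translation": [0,0,0],"twist": 0},
    {"translation": [0,0,0],"twist": 0},
  ],
  grip=1,
  grip_force=20,
)

```text
time: 1.75
ee_pos: [0.6303, 0.1115, 0.25]
eef_rot: [0.702, 0.086, -0.087, -0.702]
ft_force: [-0.3, 0.8, 0.2]
width: 0.0007
```

Run:
```python
from h import *
from bench import *
from scipy.spatial.transform import Rotation as R
s=read_state(); M=R.from_quat(s["eef_rot"]).as_matrix(); print(s["time"],s["ee_pos"],w2f(s["ee_pos"]),np.arctan2(M[1,0],M[0,0]),np.round(s["joint_positions"],2))
D={n:camera(n) for n in("wrist","top","scene")}; pickle.dump(D,open("d1.pkl","wb"))
cv2.imwrite("pics/w1.png",np.clip(D["wrist"]["img"][:,:,::-1]*1.4,0,255)); crop(D["top"],180,360,130,265,4,"pics/ct1.png"); crop(D["scene"],220,370,130,260,5,"pics/cs1.png")
```

```text
1.75 [0.63032292 0.11152294 0.24995255] [ 77.53810675  32.54399702 249.95254808] 0.24604626738104154 [-0.57  0.37  0.43  1.4  -0.15  1.41  0.11][ WARN:0@9.489] global loadsave.cpp:1063 imwrite_ Unsupported depth image for selected encoder is fallbacked to CV_8U.
```

View pics/w1.png

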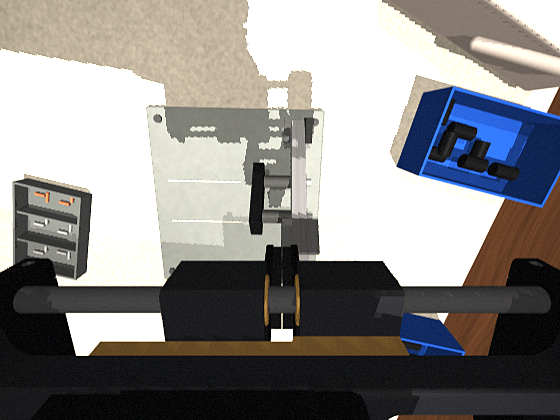

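View pics/cs1.png

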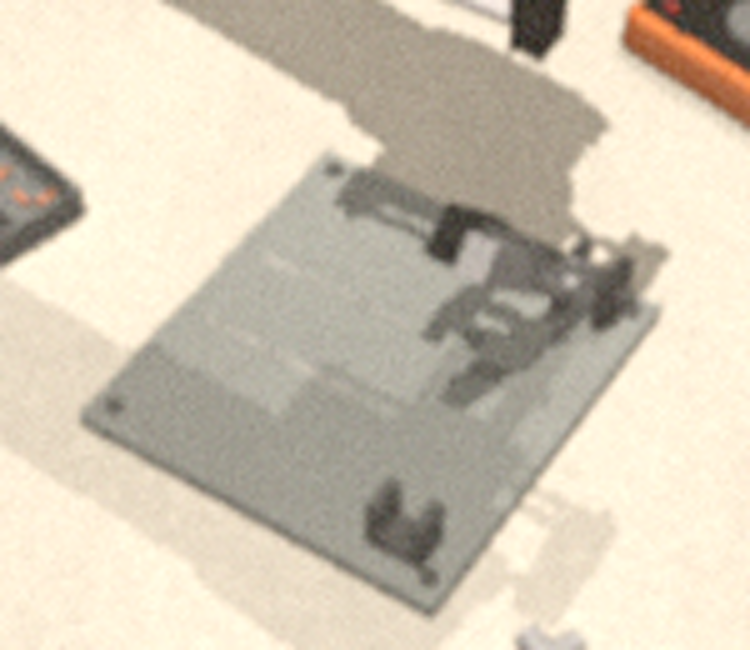

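Run:
```python
from h import *
D=pickle.load(open("d1.pkl","rb"));c=D["wrist"]
print(c["cam_to_world"].round(3) if hasattr(c["cam_to_world"],"round") else c["cam_to_world"])
for p in([130,125,12],[130,-125,12],[-100,-125,12],[-100,125,12],[-90,-29,12],[60,-29,12],[0,29,12],[95,100,48],[95,-98,44]): print(p,proj(c,f2w(p)).round())
for th in(.6,.7,.75,.8,.85,.9,.95):
    s,k=np.sin(th),np.cos(th)
    print(th,[proj(c,f2w([x,100-L*k+h*s,32+L*s+h*k])).round().tolist() for L,h,x in((150,16,95),(132,16,95),(209,11,95),(209,11,87),(100,0,45),(100,15,45))])
crop(c,220,340,90,270,3.3,"pics/w1c.png")
```

```text
[[ 0.97   0.233  0.071  0.61 ]
 [ 0.244 -0.927 -0.287  0.192]
 [-0.001  0.295 -0.955  0.412]
 [ 0.     0.     0.     1.   ]]
[130, 125, 12] [324. 114.]
[130, -125, 12] [314. 285.]
[-100, -125, 12] [164. 282.]
[-100, 125, 12] [145. 110.]
[-90, -29, 12] [165. 223.]
[60, -29, 12] [269. 225.]
[0, 29, 12] [226. 185.]
[95, 100, 48] [298. 135.]
[95, -98, 44] [292. 280.]
0.6 [[298.0, 251.0], [298.0, 235.0], [297.0, 311.0], [289.0, 311.0], [253.0, 210.0], [252.0, 205.0]]
0.7 [[299.0, 247.0], [299.0, 230.0], [299.0, 309.0], [290.0, 309.0], [253.0, 206.0], [252.0, 201.0]]
0.75 [[299.0, 243.0], [299.0, 226.0], [299.0, 307.0], [291.0, 307.0], [252.0, 204.0], [251.0, 198.0]]
0.8 [[300.0, 240.0], [299.0, 223.0], [300.0, 304.0], [291.0, 304.0], [252.0, 202.0], [251.0, 195.0]]
0.85 [[300.0, 236.0], [300.0, 219.0], [301.0, 301.0], [292.0, 301.0], [252.0, 200.0], [251.0, 192.0]]
0.9 [[301.0, 231.0], [300.0, 215.0], [302.0, 296.0], [292.0, 296.0], [251.0, 197.0], [250.0, 188.0]]
0.95 [[301.0, 226.0], [301.0, 210.0], [303.0, 291.0], [293.0, 291.0], [251.0, 194.0], [250.0, 184.0]]
```

View pics/w1c.png

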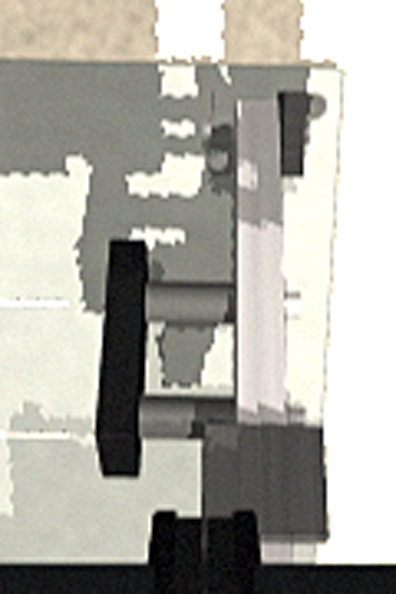

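View pics/ct1.png

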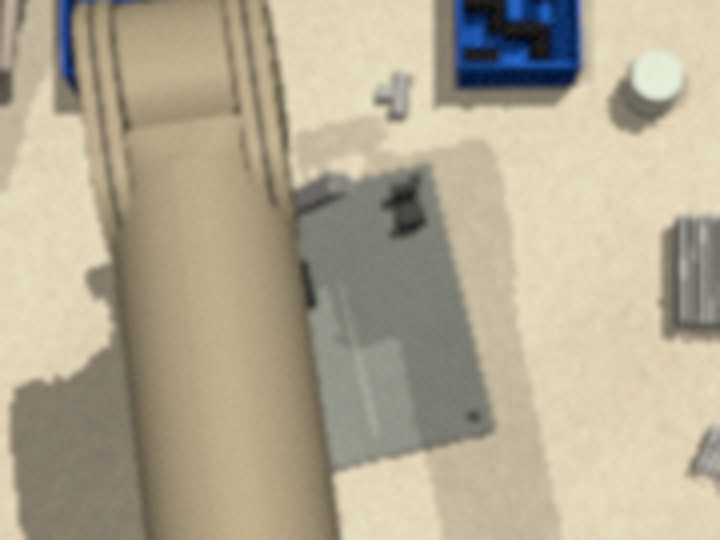

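Run:
```python
from h import *
D0=pickle.load(open("d0.pkl","rb"));D1=pickle.load(open("d1.pkl","rb"))
def L(c,pts): 
    for u,v in pts: print("  ",w2f(onz(c,u,v,.012)).round(1))
print("top");L(D0["top"],[(200+200/4,140+295/4),(200+228/4,140+408/4),(200+268/4,140+275/4),(200+296/4,140+394/4)])
print("scene0");L(D0["scene"],[(150+455/3.7,150+116/3.7),(150+480/3.7,150+128/3.7),(150+415/3.7,150+168/3.7),(150+522/3.7,150+217/3.7)])
print("scene1");L(D1["scene"],[(220+270/5,130+256/5),(220+310/5,130+276/5),(220+210/5,130+318/5),(220+410/5,130+410/5)])
print("wrist");L(D1["wrist"],[(168,181),(240,181.8),(170,221),(240,222)])
```

```text
top
   [18.3 28.4 12. ]
   [-77.5  27.5  12. ]
   [ 21.2 -29.7  12. ]
   [-79.5 -29.   12. ]
scene0
   [-78.4  32.6  12. ]
   [-54.9  32.9  12. ]
   [-73.2 -29.1  12. ]
   [ 21.3 -24.2  12. ]
scene1
   [-76.3  34.8  12. ]
   [-48.1  34.6  12. ]
   [-77.6 -23.9  12. ]
   [ 52.6 -17.5  12. ]
wrist
   [-79.4  32.9  12. ]
   [19.7 33.9 12. ]
   [-81.9 -25.4  12. ]
   [ 18.5 -24.7  12. ]
```

jog_arm(
  commands=[
    {"translation": [12,-13,-15]},
    {"translation": [12,-13,-15]},
    {"translation": [0,0,-20]},
    {"translation": [0,0,-10]},
    {"translation": [0,-2,-10]},
    {"translation": [1,-3,-10]},
    {"translation": [0,0,-5]},
    {"translation": [1,-4,-7]},
    {"translation": [1,-5,-9]},
    {"translation": [1,-5,-9]},
  ],
)

```text
invalid input at $.commands[0]: expected keys translation, twist
```

jog_arm(
  commands=[
    {"translation": [12,-13,-15],"twist": 0},
    {"translation": [12,-13,-15],"twist": 0},
    {"translation": [0,0,-20],"twist": 0},
    {"translation": [0,0,-10],"twist": 0},
    {"translation": [0,-2,-10],"twist": 0},
    {"translation": [1,-3,-10],"twist": 0},
    {"translation": [0,0,-5],"twist": 0},
    {"translation": [1,-4,-7],"twist": 0},
    {"translation": [1,-5,-9],"twist": 0},
    {"translation": [1,-5,-9],"twist": 0},
  ],
)

```text
time: 2.9
ee_pos: [0.6591, 0.0658, 0.1411]
eef_rot: [0.702, 0.088, -0.086, -0.701]
ft_force: [1.3, -2.6, 2.4]
width: 0.0006
```

```bash
sed -i 's/O=np.array(.*/O=np.array([.5616,.0645,0])/' h.py
cat > look.py <<'E'
import sys
from h import *
from bench import *
from scipy.spatial.transform import Rotation as R
t=sys.argv[1]
s=read_state(); M=R.from_quat(s["eef_rot"]).as_matrix(); print(s["time"],"fix",w2f(s["ee_pos"]).round(1),"w",s["ee_pos"].round(4) if hasattr(s["ee_pos"],'round') else s["ee_pos"],"yaw",np.arctan2(M[1,0],M[0,0]).round(3),"F",(RF().T@np.array(s["ft_force"])).round(2),"w",s["width"],"q7",s["joint_positions"][6])
if len(sys.argv)>2:
    D={n:camera(n) for n in sys.argv[2:]}; pickle.dump(D,open(f"d{t}.pkl","wb"))
    for n in D: cv2.imwrite(f"pics/{n}{t}.png",np.clip(D[n]["img"][:,:,::-1].astype(float)*1.4,0,255).astype(np.uint8))
E
python3 look.py 2 wrist
```

```text
2.9 fix [ 95.3 -20.4 141.1] w [0.6591 0.0658 0.1411] yaw 0.247 F [ 0.68 -2.83  2.44] w 0.0005779844545969704 q7 0.21864536605190465
```

View pics/wrist2.png

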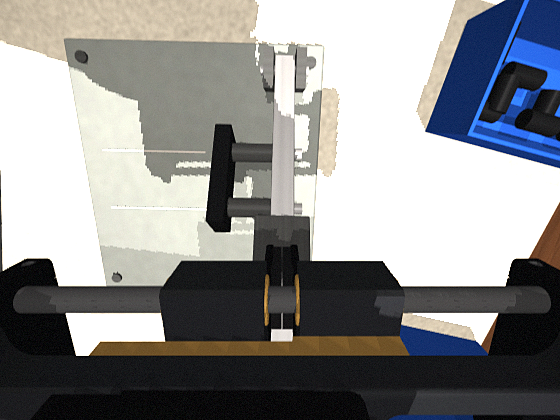

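jog_arm(
  commands=[
    {"translation": [1,-5,-9],"twist": 0},
    {"translation": [1,-5,-9],"twist": 0},
    {"translation": [1,-4,-9],"twist": 0},
    {"translation": [1,-4,-9],"twist": 0},
    {"translation": [1,-4,-9],"twist": 0},
    {"translation": [1,-3,-9],"twist": 0},
    {"translation": [1,-3,-9],"twist": 0},
    {"translation": [0,-2,-9],"twist": 0},
    {"translation": [0,-1,-8],"twist": 0},
    {"translation": [0,0,-5],"twist": 0},
    {"translation": [0,0,0],"twist": 0},
  ],
)

```text
time: 4.05
ee_pos: [0.6645, 0.0368, 0.0546]
eef_rot: [-0.702, -0.087, 0.088, 0.702]
ft_force: [0.4, 0.4, 0.4]
width: 0.0002
```

```bash
python3 look.py 3 wrist scene
```

```text
4.05 fix [ 94.2 -49.9  54.6] w [0.6645 0.0368 0.0546] yaw 0.248 F [0.45 0.35 0.4 ] w 0.0001505846096630518 q7 0.2928161618867636
```

View pics/wrist3.png

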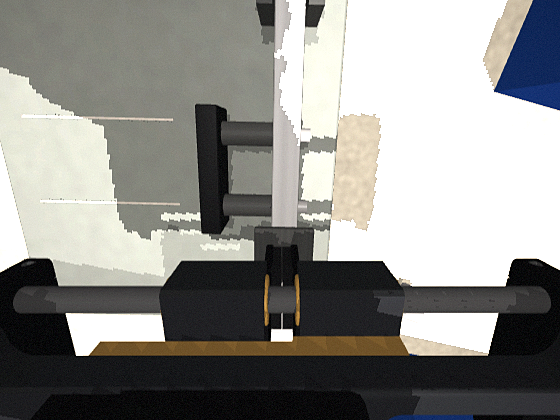

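View pics/scene3.png

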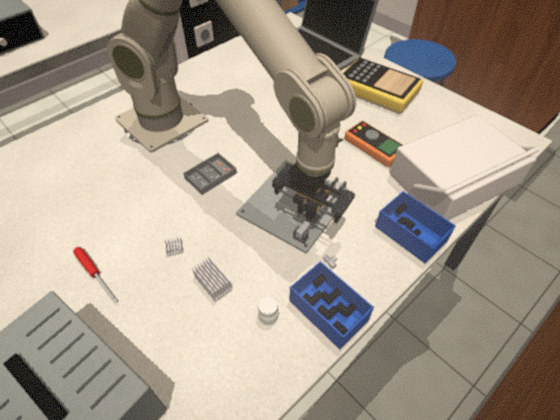

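jog_arm(
  commands=[
    {"translation": [0,0,-2],"twist": 0},
    {"translation": [0,0,-2],"twist": 0},
    {"translation": [0,0,-2],"twist": 0},
    {"translation": [0,0,-1],"twist": 0},
    {"translation": [0,0,0],"twist": 0},
  ],
)

```text
time: 4.65
ee_pos: [0.6651, 0.0367, 0.0486]
eef_rot: [-0.702, -0.087, 0.087, 0.702]
ft_force: [-0.9, 0.1, 1.0]
width: 0.0002
```

jog_arm(
  commands=[
    {"translation": [0,0,-1],"twist": 0},
    {"translation": [0,0,-1],"twist": 0},
    {"translation": [0,0,-1],"twist": 0},
    {"translation": [0,0,0],"twist": 0},
  ],
)

```text
time: 5.05
ee_pos: [0.6652, 0.0367, 0.0483]
eef_rot: [-0.701, -0.088, 0.087, 0.702]
ft_force: [-11.6, -0.5, 23.5]
width: 0.0005
```

jog_arm(
  commands=[
    {"translation": [0,0,0],"twist": 0},
    {"translation": [0,0,2],"twist": 0},
    {"translation": [0,0,20],"twist": 0},
    {"translation": [0,0,40],"twist": 0},
    {"translation": [0,-5,40],"twist": 0},
    {"translation": [-3,-20,35],"twist": 0.1},
    {"translation": [-4,-25,20],"twist": 0.12},
    {"translation": [-5,-30,0],"twist": 0.13},
    {"translation": [-5,-30,0],"twist": 0.13},
    {"translation": [-5,-30,0],"twist": 0.13},
    {"translation": [-5,-30,0],"twist": 0.13},
    {"translation": [-5,-30,0],"twist": 0.13},
    {"translation": [-5,-30,0],"twist": 0.13},
    {"translation": [-5,-30,0],"twist": 0.13},
    {"translation": [-5,-20,0],"twist": 0.13},
    {"translation": [-2,-10,0],"twist": 0.13},
    {"translation": [0,0,0],"twist": 0},
    {"translation": [0,0,0],"twist": 0},
  ],
)

```text
time: 6.85
ee_pos: [0.6162, -0.2528, 0.2024]
eef_rot: [0.484, 0.516, -0.515, -0.484]
ft_force: [0.2, 1.0, 0.5]
width: 0.0004
```

jog_arm(
  commands=[
    {"translation": [0,0,0],"twist": 0},
    {"translation": [0,0,0],"twist": 0},
    {"translation": [0,0,0],"twist": 0},
  ],
  grip=0,
)

```text
time: 7.15
ee_pos: [0.6164, -0.2525, 0.2026]
eef_rot: [0.483, 0.517, -0.516, -0.483]
ft_force: [-0.4, 0.1, 0.4]
width: 0.0172
```

```bash
python3 look.py 4 wrist top scene
```

```text
7.15 fix [ -17.3 -321.2  202.6] w [ 0.6164 -0.2525  0.2026] yaw 1.638 F [-0.34  0.23  0.38] w 0.017154031146148496 q7 2.0479332693994188
```

View pics/wrist4.png

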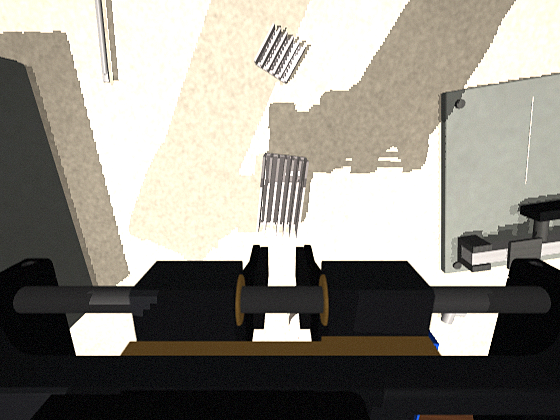

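View pics/scene4.png

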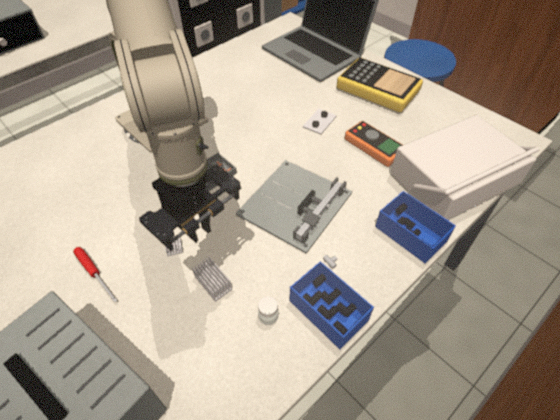

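View pics/top4.png

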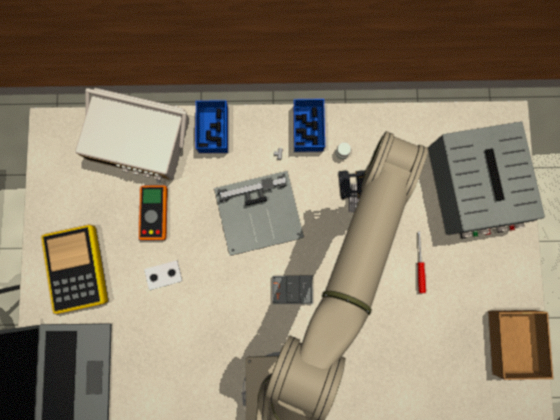

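Run:
```python
from h import *
c=pickle.load(open("d4.pkl","rb"))["wrist"]
im=c["img"][140:250,235:330,::-1]; cv2.imwrite("pics/w4c.png",cv2.resize(im,None,fx=5,fy=5,interpolation=cv2.INTER_CUBIC))
```

```text
(no output)
```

View pics/w4c.png

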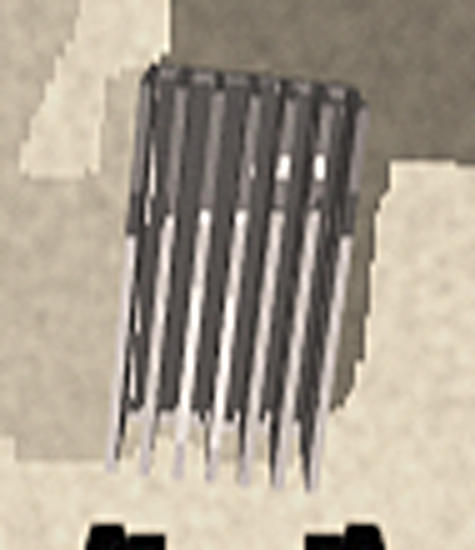

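Run:
```python
from h import *
c=pickle.load(open("d4.pkl","rb"))["wrist"]
P=[onz(c,235+u/5,140+v/5,.045)*1000 for u,v in((143,78),(362,103),(313,490),(112,470))]
P=np.array(P); print(P.round(1)); print([np.linalg.norm(P[i]-P[(i+1)%4]).round(1) for i in range(4)],P.mean(0))
d=P[2]+P[3]-P[0]-P[1]; print(np.arctan2(d[1],d[0])); e=P[0]-P[1];print(np.arctan2(-e[0],e[1]))
B=np.array([onz(c,235+u/5,140+v/5,.008)*1000 for u,v in((152,68),(358,92))]);print(B,B.mean(0))
```

```text
[[ 571.1 -273.7   45. ]
 [ 573.2 -226.4   45. ]
 [ 663.3 -229.5   45. ]
 [ 661.4 -276.5   45. ]]
[np.float64(47.4), np.float64(90.1), np.float64(47.0), np.float64(90.4)] [ 617.24111539 -251.50439425   45.        ]
-0.0322327517823776
3.0963580481182897
[[ 572.76547855 -273.65027199    8.        ]
 [ 575.11172341 -224.0744397     8.        ]] [ 573.93860098 -248.86235584    8.        ]
```

jog_arm(
  commands=[
    {"translation": [0,1,0],"twist": -0.05},
    {"translation": [0,0,0],"twist": -0.05},
    {"translation": [0,0,0],"twist": 0},
    {"translation": [0,0,-20],"twist": 0},
    {"translation": [0,0,-30],"twist": 0},
    {"translation": [0,0,-30],"twist": 0},
    {"translation": [0,0,-30],"twist": 0},
    {"translation": [0,0,-10],"twist": 0},
    {"translation": [0,0,0],"twist": 0},
    {"translation": [0,0,0],"twist": 0},
  ],
  grip=0,
)

```text
time: 8.3
ee_pos: [0.6168, -0.2528, 0.0841]
eef_rot: [0.509, 0.492, -0.492, -0.508]
ft_force: [-0.2, 0.3, -0.3]
width: 0.0869
```

```bash
python3 look.py 5 wrist
```

```text
8.3 fix [ -17.  -321.6   84.1] w [ 0.6168 -0.2528  0.0841] yaw 1.538 F [-0.15  0.36 -0.29] w 0.08690633906370827 q7 1.973489128352745
```

View pics/wrist5.png

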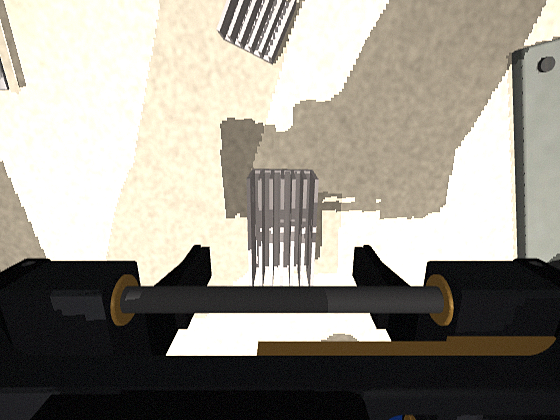

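Well aligned and centred between the fingers (sink spans u 250–317, fingers at 210 and 355). Descend and grip.

jog_arm(
  commands=[
    {"translation": [0,1,-20],"twist": 0},
    {"translation": [0,0,-20],"twist": 0},
    {"translation": [0,0,-20],"twist": 0},
    {"translation": [0,0,-10],"twist": 0},
    {"translation": [0,0,-4],"twist": 0},
    {"translation": [0,0,0],"twist": 0},
    {"translation": [0,0,0],"twist": 0},
  ],
)

```text
time: 9.05
ee_pos: [0.6168, -0.2517, 0.0099]
eef_rot: [0.509, 0.492, -0.491, -0.508]
ft_force: [0.4, -0.3, 1.6]
width: 0.0871
```

jog_arm(
  commands=[
    {"translation": [0,0,0],"twist": 0},
    {"translation": [0,0,0],"twist": 0},
    {"translation": [0,0,0],"twist": 0},
    {"translation": [0,0,0],"twist": 0},
    {"translation": [0,0,0],"twist": 0},
    {"translation": [0,0,0],"twist": 0},
    {"translation": [0,0,0],"twist": 0},
    {"translation": [0,0,0],"twist": 0},
    {"translation": [0,0,0],"twist": 0},
    {"translation": [0,0,0],"twist": 0},
  ],
  grip=1,
  grip_force=40,
)

```text
time: 10.05
ee_pos: [0.6161, -0.2515, 0.0086]
eef_rot: [0.508, 0.492, -0.492, -0.508]
ft_force: [-1.5, -1.3, 0.7]
width: 0.0496
```

jog_arm(
  commands=[
    {"translation": [0,0,10],"twist": 0},
    {"translation": [0,0,30],"twist": 0},
    {"translation": [0,0,40],"twist": 0},
    {"translation": [-3,12,20],"twist": 0},
    {"translation": [-6,24,0],"twist": 0.02},
    {"translation": [-8,30,0],"twist": 0.03},
    {"translation": [-8,30,0],"twist": 0.03},
    {"translation": [-8,30,0],"twist": 0.03},
    {"translation": [-8,30,0],"twist": 0.03},
    {"translation": [-8,30,0],"twist": 0.03},
    {"translation": [-8,30,0],"twist": 0.03},
    {"translation": [-8,30,0],"twist": 0.03},
    {"translation": [-8,30,0],"twist": 0.03},
    {"translation": [-6,22,0],"twist": 0},
    {"translation": [-4,12,0],"twist": 0},
    {"translation": [0,0,0],"twist": 0},
    {"translation": [0,0,0],"twist": 0},
    {"translation": [0,0,0],"twist": 0},
  ],
)

```text
time: 11.85
ee_pos: [0.5334, 0.0569, 0.1087]
eef_rot: [-0.441, -0.553, 0.553, 0.441]
ft_force: [0.0, -0.5, -1.5]
width: 0.0499
```

```bash
python3 look.py 6 wrist scene
```

```text
11.85 fix [-29.1  -1.1 108.7] w [0.5334 0.0569 0.1087] yaw 1.796 F [-0.11 -0.54 -1.55] w 0.04987084678084238 q7 1.631822986935975
```

View pics/wrist6.png

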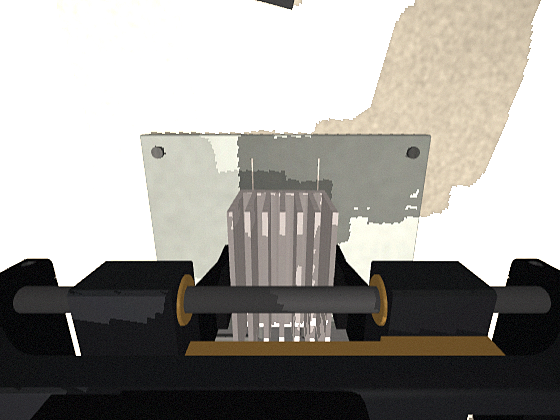

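View pics/scene6.png

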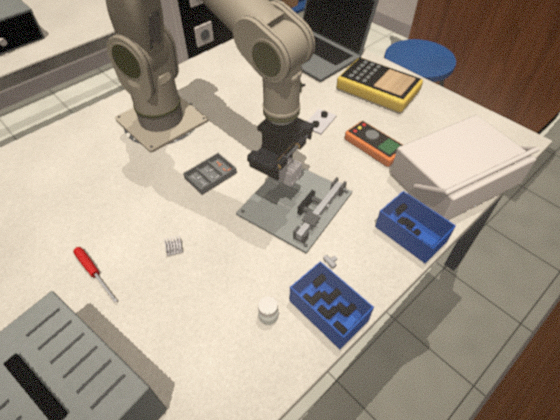

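Run:
```python
from h import *
c=pickle.load(open("d6.pkl","rb"))["wrist"]
for u,v in((252,160),(319,160),(142,136),(430,136),(157,255),(420,210),(232,205),(333,205)): print(u,v,w2f(onz(c,u,v,.012)).round(1))
# sink end at z = .145 top
for u,v in((229,212),(338,212)): print(w2f(onz(c,u,v,.1447)).round(1))
crop(c,130,440,120,260,2.5,"pics/w6c.png")
```

```text
252 160 [-78.5 -25.7  12. ]
319 160 [-78.5  32.7  12. ]
142 136 [ -98.7 -118.7   12. ]
430 136 [-98.7 126.3  12. ]
157 255 [  12.2 -119.7   12. ]
420 210 [-33.1 126.8  12. ]
232 205 [-37.8 -45.1  12. ]
333 205 [-37.8  46.9  12. ]
[-71.9 -23.3 144.7]
[-71.9  25.4 144.7]
```

View pics/w6c.png

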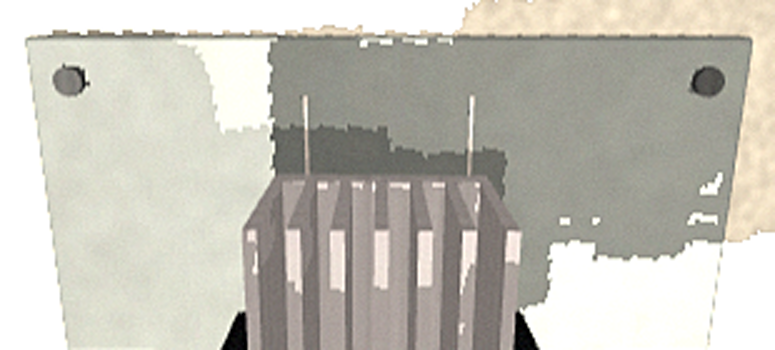

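jog_arm(
  commands=[
    {"translation": [2,2,-20],"twist": 0},
    {"translation": [0,1,-30],"twist": 0},
    {"translation": [0,0,-20],"twist": 0},
    {"translation": [0,0,-10],"twist": 0},
    {"translation": [0,0,-3],"twist": 0},
    {"translation": [0,0,0],"twist": 0},
    {"translation": [0,0,0],"twist": 0},
  ],
)

```text
time: 12.65
ee_pos: [0.5359, 0.0617, 0.0266]
eef_rot: [0.441, 0.554, -0.553, -0.44]
ft_force: [-1.1, -0.7, -1.8]
width: 0.0495
```

```bash
python3 look.py 7 wrist scene; python3 -c "
from h import *
c=pickle.load(open('d7.pkl','rb'))['wrist'];crop(c,130,440,60,260,2.5,'pics/w7c.png')
c=pickle.load(open('d7.pkl','rb'))['scene'];crop(c,230,360,140,260,5,'pics/s7c.png')"
```

```text
12.65 fix [-25.7   3.   26.6] w [0.5359 0.0617 0.0266] yaw 1.798 F [-1.21 -0.4  -1.81] w 0.04950624634370685 q7 1.640016929106243
```

View pics/w7c.png

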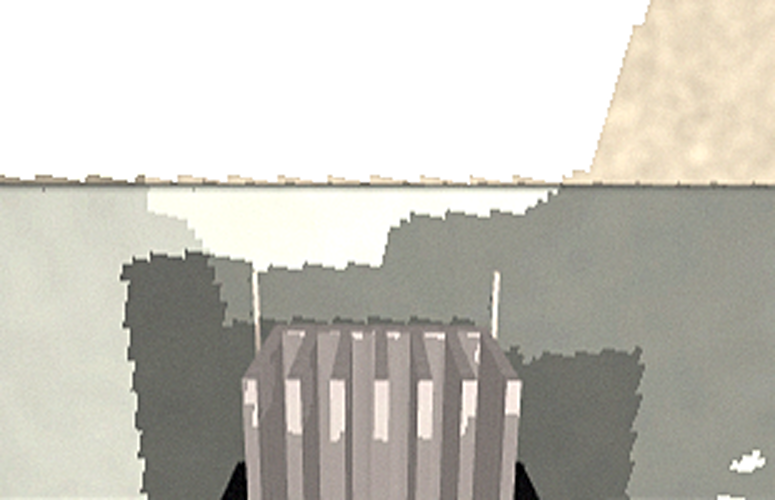

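View pics/s7c.png

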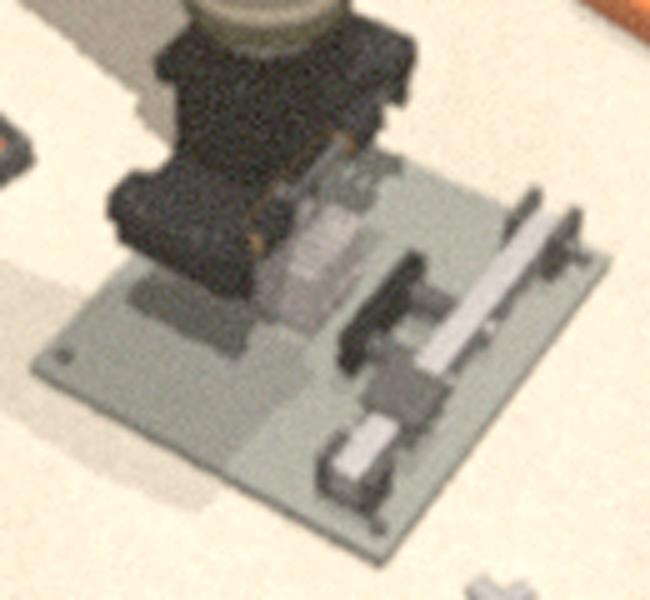

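jog_arm(
  commands=[
    {"translation": [0,0,-2],"twist": 0},
    {"translation": [0,0,-2],"twist": 0},
    {"translation": [0,0,-1],"twist": 0},
    {"translation": [0,0,0],"twist": 0},
    {"translation": [0,0,0],"twist": 0},
  ],
)

```text
time: 13.25
ee_pos: [0.535, 0.0617, 0.0205]
eef_rot: [-0.44, -0.553, 0.553, 0.44]
ft_force: [-0.5, 0.1, -1.8]
width: 0.0495
```

```bash
python3 look.py 8
```

```text
13.25 fix [-26.5   3.2  20.5] w [0.535  0.0617 0.0205] yaw 1.798 F [-0.42  0.17 -1.84] w 0.049461971093645356 q7 1.640946830388261
```

jog_arm(
  commands=[
    {"translation": [0,0,-1],"twist": 0},
    {"translation": [0,0,0],"twist": 0},
    {"translation": [0,0,0],"twist": 0},
  ],
)

```text
time: 13.55
ee_pos: [0.5351, 0.0617, 0.0205]
eef_rot: [0.44, 0.553, -0.553, -0.44]
ft_force: [-6.7, -0.9, 10.6]
width: 0.0499
```

jog_arm(
  commands=[
    {"translation": [0,0,0.9],"twist": 0},
    {"translation": [0,0,0],"twist": 0},
    {"translation": [3.9,0.9,0],"twist": 0},
    {"translation": [4.9,1.1,0],"twist": 0},
    {"translation": [4.9,1.1,0],"twist": 0},
    {"translation": [3.9,0.9,0],"twist": 0},
    {"translation": [2,0.5,0],"twist": 0},
    {"translation": [0,0,0],"twist": 0},
    {"translation": [0,0,0],"twist": 0},
  ],
)

```text
time: 14.45
ee_pos: [0.555, 0.0662, 0.0205]
eef_rot: [0.44, 0.554, -0.553, -0.44]
ft_force: [-1.6, -1.2, 3.0]
width: 0.0498
```

```bash
python3 look.py 9 wrist scene;  python3 -c "
from h import *
c=pickle.load(open('d9.pkl','rb'))['wrist'];crop(c,130,440,60,260,2.5,'pics/w9c.png')
c=pickle.load(open('d9.pkl','rb'))['scene'];crop(c,230,360,140,260,5,'pics/s9c.png')"
```

```text
14.45 fix [-6.   3.1 20.5] w [0.555  0.0662 0.0205] yaw 1.798 F [-1.81 -0.8   3.03] w 0.04984601290571639 q7 1.6427845765463487
```

View pics/w9c.png

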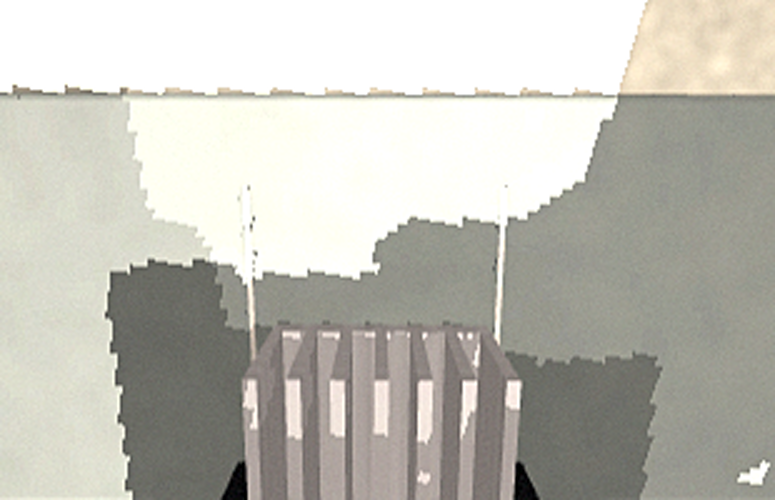

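View pics/s9c.png

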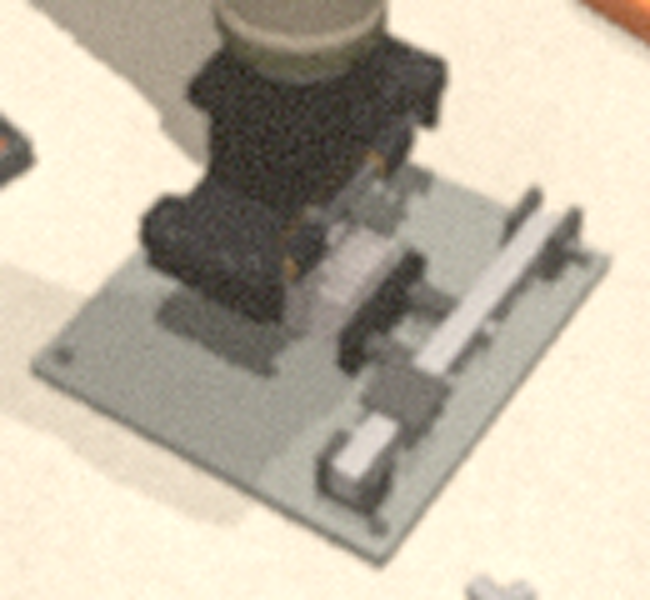

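jog_arm(
  commands=[
    {"translation": [2,0.5,0],"twist": 0},
    {"translation": [2,0.5,0],"twist": 0},
    {"translation": [2,0.4,0],"twist": 0},
    {"translation": [1,0.2,0],"twist": 0},
    {"translation": [0,0,0],"twist": 0},
    {"translation": [0,0,0],"twist": 0},
  ],
)

```text
time: 15.15
ee_pos: [0.5604, 0.0675, 0.0205]
eef_rot: [-0.439, -0.553, 0.554, 0.441]
ft_force: [-10.5, -1.7, 10.9]
width: 0.0498
```

```bash
python3 look.py 10
```

```text
15.15 fix [-0.5  3.1 20.5] w [0.5604 0.0675 0.0205] yaw 1.798 F [-10.6    0.69  10.92] w 0.04983136963777271 q7 1.6434289159560438
```

jog_arm(
  commands=[
    {"translation": [0,0,0.4],"twist": 0},
    {"translation": [0,0,0.4],"twist": 0},
    {"translation": [0,0,0],"twist": 0},
    {"translation": [0,0,0],"twist": 0},
  ],
)

```text
time: 15.55
ee_pos: [0.5612, 0.0677, 0.0207]
eef_rot: [-0.44, -0.553, 0.554, 0.44]
ft_force: [-3.0, -1.4, -3.4]
width: 0.0496
```

```bash
python3 look.py 11 scene wrist;  python3 -c "
from h import *
c=pickle.load(open('d11.pkl','rb'))['scene'];crop(c,270,350,170,230,8,'pics/s11c.png')
c=pickle.load(open('d9.pkl','rb'))['scene'];crop(c,270,350,170,230,8,'pics/s9d.png')"
```

```text
15.55 fix [ 0.3  3.2 20.7] w [0.5612 0.0677 0.0207] yaw 1.798 F [-3.23 -0.75 -3.45] w 0.049559481447290644 q7 1.643283277994629
```

View pics/s11c.png

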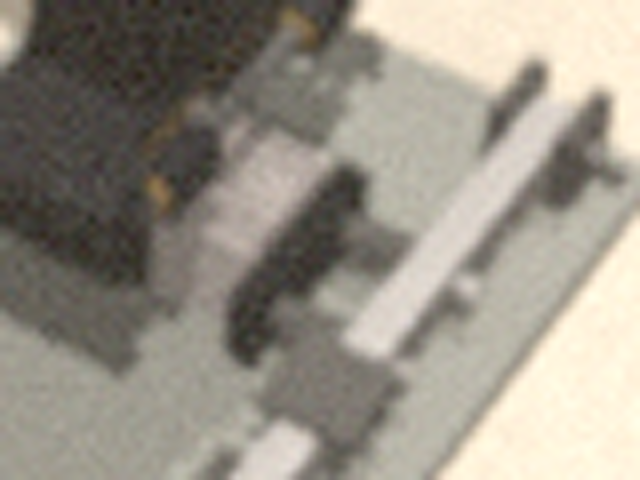

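View pics/s9d.png

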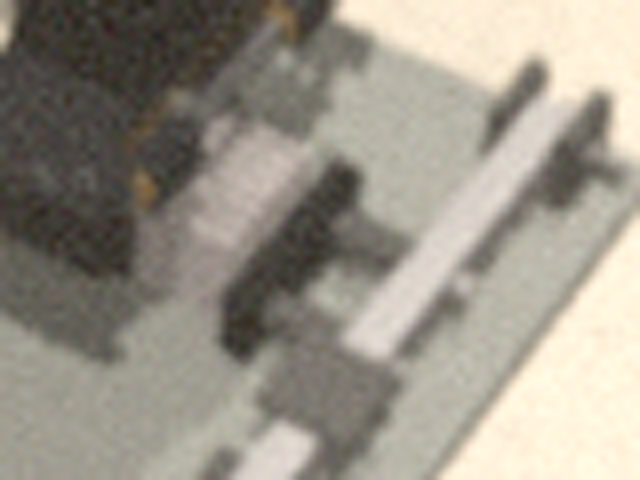

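jog_arm(
  commands=[
    {"translation": [1,0.2,0],"twist": 0},
    {"translation": [1,0.2,0],"twist": 0},
    {"translation": [1,0.2,0],"twist": 0},
    {"translation": [1,0.3,0],"twist": 0},
    {"translation": [0,0,0],"twist": 0},
    {"translation": [0,0,0],"twist": 0},
  ],
)

```text
time: 16.25
ee_pos: [0.5648, 0.0685, 0.0209]
eef_rot: [-0.44, -0.553, 0.554, 0.441]
ft_force: [-6.0, -2.4, -3.9]
width: 0.05
```

```bash
python3 look.py 12
```

```text
16.25 fix [ 4.   3.1 20.9] w [0.5648 0.0685 0.0209] yaw 1.798 F [-6.37 -0.96 -3.95] w 0.049966724956601406 q7 1.643666551568719
```

jog_arm(
  commands=[
    {"translation": [1,0.2,0],"twist": 0},
    {"translation": [1,0.2,0],"twist": 0},
    {"translation": [1,0.3,-0.2],"twist": 0},
    {"translation": [0.5,0.1,-0.2],"twist": 0},
    {"translation": [0,0,0],"twist": 0},
    {"translation": [0,0,0],"twist": 0},
  ],
)

```text
time: 16.85
ee_pos: [0.568, 0.0692, 0.0207]
eef_rot: [-0.439, -0.553, 0.554, 0.441]
ft_force: [-9.9, -2.1, 0.1]
width: 0.0495
```

```bash
python3 look.py 13 wrist scene;  python3 -c "
from h import *
c=pickle.load(open('d13.pkl','rb'))['scene'];crop(c,270,350,170,230,8,'pics/s13c.png')
c=pickle.load(open('d13.pkl','rb'))['wrist'];crop(c,130,440,60,260,2.5,'pics/w13c.png')"
```

```text
16.85 fix [ 7.3  3.1 20.7] w [0.568  0.0692 0.0207] yaw 1.798 F [-10.17   0.16   0.07] w 0.04947207445187442 q7 1.6440216339270992
```

View pics/s13c.png

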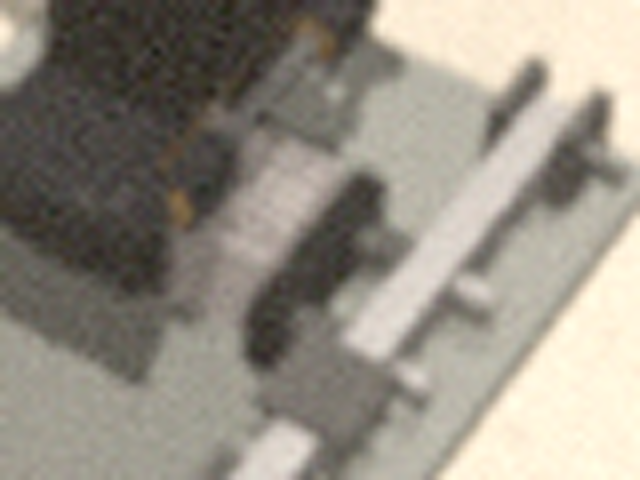

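View pics/w13c.png

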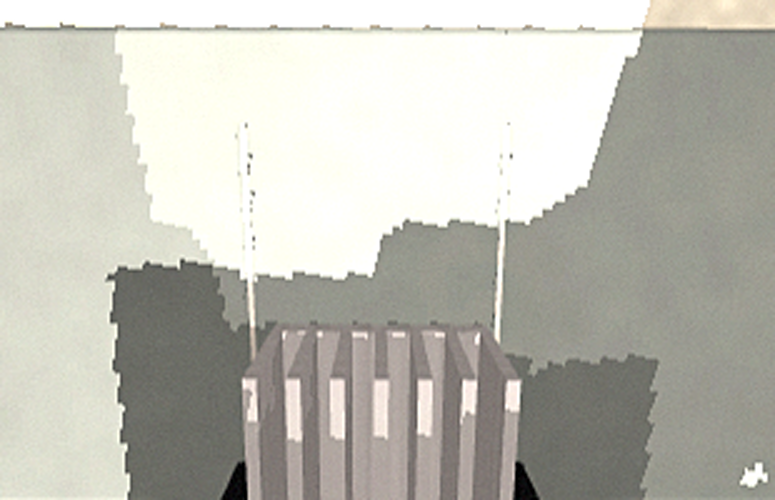

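jog_arm(
  commands=[
    {"translation": [0,0,0],"twist": 0},
    {"translation": [0,0,0],"twist": 0},
    {"translation": [0,0,0],"twist": 0},
    {"translation": [0,0,0],"twist": 0},
    {"translation": [0,0,0],"twist": 0},
    {"translation": [0,0,0],"twist": 0},
    {"translation": [0,0,0],"twist": 0},
    {"translation": [0,0,0],"twist": 0},
    {"translation": [0,0,0],"twist": 0},
    {"translation": [0,0,0],"twist": 0},
  ],
)

```text
time: 17.95
ee_pos: [0.568, 0.0691, 0.0207]
eef_rot: [-0.439, -0.553, 0.554, 0.441]
ft_force: [-9.2, -2.2, -0.0]
width: 0.0494
```

```bash
python3 look.py 14 scene
python3 - <<'E'
from h import *
g=lambda t:cv2.cvtColor(pickle.load(open(f"d{t}.pkl","rb"))["scene"]["img"],cv2.COLOR_RGB2GRAY)
c=pickle.load(open("d14.pkl","rb"))["scene"]
a=proj(c,f2w([50,0,45]));b=proj(c,f2w([60,0,45]));print("px per 10mm",b-a)
# dark pad centroid
for t in(7,9,11,13,14):
    m=(cv2.GaussianBlur(g(t),(3,3),0)<45).astype(np.uint8); r=np.zeros_like(m); r[188:222,298:320]=1
    n,_,st,ce=cv2.connectedComponentsWithStats(m*r); i=1+st[1:,4].argmax(); print(t,st[i],ce[i])
E
```

```text
17.95 fix [ 7.3  3.1 20.7] w [0.568  0.0691 0.0207] yaw 1.798 F [-9.47 -0.05 -0.04] w 0.04939708592105242 q7 1.6440053048531964
px per 10mm [3.16102008 1.57005281]
7 [304 197   7   8  33] [307.39393939 200.87878788]
9 [302 197   9   9  36] [306.72222222 201.27777778]
11 [300 198  12  16  56] [305.25       204.55357143]
13 [302 199  12  16  51] [307.17647059 206.        ]
14 [307 197   7  10  40] [310.025 202.075]
```

Run:
```python
from bench import *
print(close_job())
```

```text
the job is handed in; nothing more can be done
None
```

I swung the stop bar down into its catch, set the larger heat sink flat on the bed with its fins up, and handed the job in with it held pressed against the sprung pad. The hand-in gives no verdict, so this rests on my own last checks:

- **Bar:** it met a firm stop with the thumb plate 48.3 mm above the bench, against 48 mm expected. The pictures show it lying in the catch.
- **Push:** the wrist force along the fixture's x was 9.5 to 10.2 N, steady over the last second. Pad travel read off the scene camera by eye came to about 10 to 12 mm, so the push could be a little above 10 N, but well short of the end stop.
- **Heat sink position:** it is about 1 mm off centre between the scribed lines, square within about 0.01 rad, and flat on the bed. The grip opening is 49.4 mm with a 40 N grip.
- **Checks that failed or disagreed:**
  - My automatic measurement of the pad's dark area was too noisy to use.
  - The cameras disagreed by several mm on the fixture's y position, so I trusted the close wrist view of the lines.
  - While setting the sink down and starting the push, it bore on the bed with about 11 N, which I eased off.
- **Other things on the bench:** nothing else was touched, as far as the pictures and forces showed.

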